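# Count to the third slot and push its key card home

## Task

Villa three is ready, so its raised key card has to go down. Starting at the end of the walnut card stand where the carved elephant stands, run a shut fingertip along the stand's front rail, touching the brass label clip of the first, the second and the third slot in turn as you count (empty slots count too), and then push the card in that third slot straight down until it is fully home in the stand. Do not pull any card up, and leave the other cards and the things round the stand as they are.

Things in the scene. Friction and masses are not known exactly. Their poses are not given: they have to be found in the camera images.
- stand: Slotted walnut card stand, fixed, 139 mm deep (x = -81 to +58 mm), 264 mm long (y), top 36 mm high. Origin on the counter below the row; x points from the front (rail side, nearest the robot) to the back. Six slots run front to back, at y = +100, +60, +20, -20, -60, -100 mm, called A to F; B and E are empty, the others hold a white card each. Front rail: x = -80 to -60 mm, equally high
- elephant: Carved rosewood elephant figurine on a small plinth, 96 x 52 mm, 90 mm high, loose, about 205 mm from the stand's middle beyond one of its two ends (either end); it marks the end from which the slots are counted. Origin under its middle
- bowl: Turquoise glazed bowl, 116 mm across, 52 mm high, loose, beyond the other end of the stand. Origin under its middle; leave it
- brass_box: Small brass box with a hinged shell-inlaid lid, 77 x 107 mm, 47 mm high, behind the stand, loose. Origin under its middle; leave it
- bell: Brass counter bell, 84 mm across, 62 mm high, loose, front left on the counter. Origin under its middle; leave it
- pen_set: Marble pen base with a pen standing in it, 75 x 130 mm, pen tip 140 mm high, loose, front right on the counter. Origin under its middle; leave it
- clip_A: Rigid brass label clip of slot A, 28 mm long along y, 2 mm thick, folded over the front rail: it covers the rail's top (clip top 38 mm above the counter, stand x = -82 to -60 mm) and its front face (down to 18 mm above the counter). 12 mm lie between clips. Touch it from above or from the front. Origin: on the counter, at stand x = 0, in line with the slot
- clip_B: Rigid brass label clip of slot B, 28 mm long along y, 2 mm thick, folded over the front rail: it covers the rail's top (clip top 38 mm above the counter, stand x = -82 to -60 mm) and its front face (down to 18 mm above the counter). 12 mm lie between clips. Touch it from above or from the front. Origin: on the counter, at stand x = 0, in line with the slot
- clip_C: Rigid brass label clip of slot C, 28 mm long along y, 2 mm thick, folded over the front rail: it covers the rail's top (clip top 38 mm above the counter, stand x = -82 to -60 mm) and its front face (down to 18 mm above the counter). 12 mm lie between clips. Touch it from above or from the front. Origin: on the counter, at stand x = 0, in line with the slot
- clip_D: Rigid brass label clip of slot D, 28 mm long along y, 2 mm thick, folded over the front rail: it covers the rail's top (clip top 38 mm above the counter, stand x = -82 to -60 mm) and its front face (down to 18 mm above the counter). 12 mm lie between clips. Touch it from above or from the front. Origin: on the counter, at stand x = 0, in line with the slot
- clip_E: Rigid brass label clip of slot E, 28 mm long along y, 2 mm thick, folded over the front rail: it covers the rail's top (clip top 38 mm above the counter, stand x = -82 to -60 mm) and its front face (down to 18 mm above the counter). 12 mm lie between clips. Touch it from above or from the front. Origin: on the counter, at stand x = 0, in line with the slot
- clip_F: Rigid brass label clip of slot F, 28 mm long along y, 2 mm thick, folded over the front rail: it covers the rail's top (clip top 38 mm above the counter, stand x = -82 to -60 mm) and its front face (down to 18 mm above the counter). 12 mm lie between clips. Touch it from above or from the front. Origin: on the counter, at stand x = 0, in line with the slot
- top_A (a point): Middle of the top edge of the white card in slot A, at stand x = +8 mm (card 86 mm along the stand's x, 2 mm thick, 54 mm high). Fully home this point is 68 mm above the counter; a raised card stands up to 18 mm higher
- card_A (a joint): How far the card in slot A is pushed down: 0 = standing raised, 0.018 m = fully home on the slot's floor (a firm stop), negative = pulled up. The slot grips the card with about 3 N of friction; it stays where it is left
- top_C (a point): Middle of the top edge of the white card in slot C, at stand x = +8 mm (card 86 mm along the stand's x, 2 mm thick, 54 mm high). Fully home this point is 68 mm above the counter; a raised card stands up to 18 mm higher
- card_C (a joint): How far the card in slot C is pushed down: 0 = standing raised, 0.018 m = fully home on the slot's floor (a firm stop), negative = pulled up. The slot grips the card with about 3 N of friction; it stays where it is left
- top_D (a point): Middle of the top edge of the white card in slot D, at stand x = +8 mm (card 86 mm along the stand's x, 2 mm thick, 54 mm high). Fully home this point is 68 mm above the counter; a raised card stands up to 18 mm higher
- card_D (a joint): How far the card in slot D is pushed down: 0 = standing raised, 0.018 m = fully home on the slot's floor (a firm stop), negative = pulled up. The slot grips the card with about 3 N of friction; it stays where it is left
- top_F (a point): Middle of the top edge of the white card in slot F, at stand x = +8 mm (card 86 mm along the stand's x, 2 mm thick, 54 mm high). Fully home this point is 68 mm above the counter; a raised card stands up to 18 mm higher
- card_F (a joint): How far the card in slot F is pushed down: 0 = standing raised, 0.018 m = fully home on the slot's floor (a firm stop), negative = pulled up. The slot grips the card with about 3 N of friction; it stays where it is left
Mind the look-alikes: they are no part of the job. What is shaped like the elephant but blue, pink or purple is not meant.

How it is judged:
By the outcome, as a careful person would: the job done as asked, in the order asked, and still so for the second after the job is handed in, with the robot touching nothing.
It also fails if it takes over 42 s, if anything falls off the work surface, if the arm or the gripper's body presses on something with over 40 N, if the wrist force passes 120 N, or if a joint passes its speed limit or range.

## Robot

A 7-joint arm with a two-finger parallel gripper is mounted at the origin on the work surface. World frame = base frame: x ahead of the robot, y to its left, z up, the work surface at z = 0. Lengths are in mm, angles in degrees, forces in N, time in s.
With the tool pointing down it reaches from about 400 to 900 mm from the base axis. Payload 5.5 kg.
Tool frame: the origin (TCP) lies on the centre line of the jaws, within the pads' length; the fingertips stand robot.tips_ahead ahead of it and the grasp point (between the pads) lies 6 mm ahead of it (robot.tips_ahead is the distance from the TCP to the fingertips, in mm); z points along the fingers, y is the line along which they close (so a half turn about z gives the same grasp; the last joint's range is limited). The gripper opens to 92 mm and grips with 3 to 60 N. Pads are 19 mm wide; open, the fingers measure 130 mm over their backs; the gripper's body (75 mm by 190 mm) begins 47 mm behind the grasp point.
Start: joints at [15.08, 28.699, -24.465, 88.831, 12.651, 65.22, -12.049], TCP at [649.999, 0.037, 251.729] pointing down, gripper open.
Joint ranges: [-164.97, 164.97], [-17.58, 116.51], [-87.97, 89.64], [11.32, 138.91], [-80.73, 260.73], [10.89, 115.49], [-147.41, 147.41]. Speed limits (degrees/s): [147.25, 147.25, 180, 180, 180, 180, 180].

## Interface

Orientations are given as a 3x3 rotation matrix whose columns are the frame's x, y, z axes.
In Python, from plant import telemetry, eyes, robot gives the robot as it stands. The module is installed in compiled form; this text tells all that it offers.
- The arm moves only by the shell command python3 -m crank 'ROWS'. ROWS is JSON, a list that holds one entry, the list of rows, each a list of 7 numbers: the turn, a rotation vector about the tool's x, y, z in units of 8 degrees (1.0 is 8 degrees), then the shift along the tool's x, y, z in mm, then the opening, from -1 (shut) to 1 (fully open). In form: [[[wx, wy, wz, dx, dy, dz, grip], ...]]. A call has 1 to 20 rows; each row is the pose to reach, as a shift and turn from the pose commanded when the call began, along the tool's axes at that moment; what a row does not reach only later rows make up. A row lasts 1/10 s, in which the tool goes at most 50 mm and 8.59 degrees, less where a joint would pass 70% of its speed; a pose out of reach is approached as far as the arm can. A call with a gripper value outside its range is refused whole. The fingers move at their own pace and stop on an object; the grip force is fixed at half the most. Time passes only in rows, so rows that repeat a pose let the fingers close. It gives the time, the measured TCP pose, the force, the opening and the grip force at its end, in the units of the state.
- telemetry.observe(): the state, without advancing time (a new reading comes with each control period).
- eyes.get_image(name): name is "scene" or "side" or "wrist"; returns (picture, depth): 400x640x3 uint8, blue, green, red; 400x640 float32, mm along the optical axis (not along the pixel's ray), 0 where there is no reading.
- eyes.get_calibration(name): a dict with "vertical_fov" (degrees; the focal length in pixels is half the picture's height over the tangent of half this angle, whatever the lens; pixels are square), "cx", "cy" (the principal point, pixels), "world_to_cam" (4x4, takes a point from world to camera coordinates). Camera axes: x right, y down, z forward; pixel columns grow to the right and rows downward; lengths in mm; the calibration is good to about 2 mm. A picture is of the moment at which its call begins: read the wrist's pose just before it. get_calibration takes no time and is no camera call; for the wrist camera it gives the pose at the moment of the call.
- robot.job_done(): hands the job in; it is judged then, once.
Trained networks look in the newest picture that a camera, given by its name, has taken for a name from the list of things; names that differ only in an ending like _2 or _b are one class to them, and where a whole thing is asked for, a point or a joint stands for the part that bears it (a point fixed in the world has none). Each returns a list of dicts, best first, with "score" (0 to 1); they miss things now and then, are a little off and sometimes report something else, mostly with a low value. They report only what shows in the picture. A call takes as long as a camera call. They do not tell look-alikes from the thing itself.
- eyes.look_for(camera, thing): "location" ([row, column] in pixels, amid what is visible of it).
The state is a dict: "t": time; "qpos": joint angles; "qvel": joint speeds; "effort": joint torques, N m; "position": TCP position; "tool_rot": TCP orientation; "contact_force": force on the tool from outside, world axes, zero at the start; "ft_torque": the same for the moment, N m; "gripper_width": finger opening in mm; "grip_force": force on a finger pad.
Only numpy, scipy, OpenCV 4.12 (cv2) and the standard library are available. Lean on these libraries where they do the work, as an engineer would, in place of code of your own. Each camera call takes 0.05 s, during which the arm holds its last target. There are 200 camera calls.

## Working session

There is one attempt and no reset: what is moved stays moved. The work goes in short steps, Python scripts to look and compute and a shell command to move; the robot and the scene stay as the last step left them, time stands still between calls to the robot, and variables do not carry over. Pictures are saved under pics/ and viewed, at most 10 in all, crops included, and the job is handed in when it is done.

```bash
mkdir -p pics; cat > h.py <<'E'
import numpy as np, cv2
from plant import telemetry, eyes, robot
def cal(n):
    c=eyes.get_calibration(n); f=200/np.tan(np.radians(c["vertical_fov"]/2)); return f,c["cx"],c["cy"],np.array(c["world_to_cam"])
def cloud(n,d):
    f,cx,cy,T=cal(n); v,u=np.mgrid[0:400,0:640]
    P=np.stack([(u-cx)/f*d,(v-cy)/f*d,d],-1)
    return (P-T[:3,3])@T[:3,:3]
E
python3 - <<'E'
from h import *
s=telemetry.observe(); print(s["t"],s["position"],s["tool_rot"],s["gripper_width"],robot.tips_ahead)
for n in("scene","side"):
    p,d=eyes.get_image(n); cv2.imwrite(f"pics/{n}0.png",p); np.savez(f"{n}0.npz",p=p,W=cloud(n,d),d=d)
    W=cloud(n,d)
    for t in("elephant","bowl","stand","clip_A","card_A","bell","pen_set","brass_box"):
        for r in eyes.look_for(n,t)[:6]:
            a,b=map(int,r["location"]); print(n,t,round(r["score"],2),a,b,W[a,b].round())
E
```

```text
0.0 [ 6.49376612e+02 -6.92446673e-02  2.50700796e+02] [[-1.29588768e-05  9.99998228e-01 -1.88239623e-03]
 [ 9.99999999e-01  1.30335995e-05  3.96832588e-05]
 [ 3.97077229e-05 -1.88239572e-03 -9.99998228e-01]] 91.5865266291543 25.0
scene elephant 0.92 267 232 [ 709. -285.   63.]
scene elephant 0.86 227 185 [ 581. -395.   77.]
scene elephant 0.78 208 241 [ 539. -254.   74.]
scene bowl 0.67 208 396 [565. 164.  19.]
scene stand 0.83 214 312 [562. -71.  39.]
scene bell 0.77 141 419 [333. 300.  40.]
scene pen_set 0.57 164 213 [ 303. -334.   16.]
scene brass_box 0.73 280 366 [790.  24.  50.]
scene brass_box 0.41 214 312 [562. -71.  39.]
side elephant 0.95 173 346 [ 499. -227.   59.]
side elephant 0.78 146 345 [ 541. -378.   55.]
side elephant 0.69 204 400 [278. 735. 812.]
side elephant 0.58 162 300 [ 656. -243.   57.]
side bowl 0.74 184 324 [ 547. -151.   62.]
side bowl 0.66 257 272 [608. 119.  11.]
side stand 0.65 220 314 [537. -19.  38.]
side clip_A 0.67 242 321 [493.  55.  39.]
side card_A 0.54 226 294 [570.  47.  68.]
side bell 0.71 359 368 [307. 338.  45.]
side bell 0.51 198 315 [550. -71.  73.]
side bell 0.49 229 294 [570.  48.  58.]
side pen_set 0.57 176 410 [ 307. -296.   38.]
side brass_box 0.68 216 230 [764.  42.  47.]
side brass_box 0.6 212 310 [552. -32.  53.]
```

View pics/scene0.png

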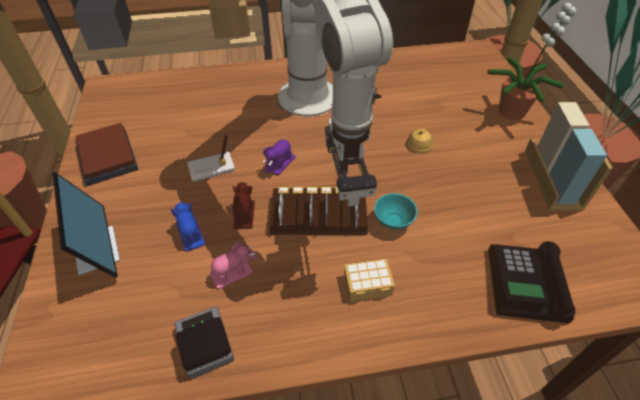

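View pics/side0.png

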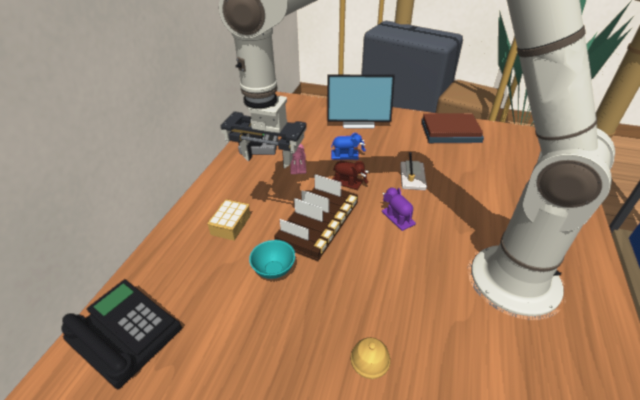

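The rosewood elephant (scene 208,241; side 173,346) stands at the stand's -y end. The others are blue, pink and purple. So counting goes F, E, D, and D is the card to push. Next I'll find the stand's pose.

```bash
python3 - <<'E'
from h import *
im=np.zeros((600,800,3),np.uint8)
for k,n in enumerate(("scene","side")):
    z=np.load(n+"0.npz"); W=z["W"]; p=z["p"]; ok=(z["d"]>0)&(W[...,2]>15)&(W[...,2]<100)
    for (x,y,zz),c in zip(W[ok],p[ok]):
        r=int((640-x)*1.5)+k*300; q=int((150-y)*2)
        if k*300<=r<k*300+299 and 0<=q<800: cv2.circle(im,(q,r),2,c.tolist(),-1)
    m=(z["d"]>0)&(abs(W[...,0]-560)<100)&(abs(W[...,1]+40)<150)
    hsv=cv2.cvtColor(p,cv2.COLOR_BGR2HSV)
    # cards: bright, unsaturated, z>48
    c=m&(W[...,2]>48)&(W[...,2]<95)&(hsv[...,1]<60)&(hsv[...,2]>110)
    b=m&(abs(W[...,2]-38)<6)&(hsv[...,2]>140)&(W[...,0]<540)
    for nm,mk in(("card",c),("clip",b)):
        N,L,S,C=cv2.connectedComponentsWithStats(mk.astype(np.uint8))
        for i in range(1,N):
            if S[i,4]>=6:
                Q=W[L==i]; print(n,nm,S[i,4],np.median(Q,0).round(1),Q.min(0).round(),Q.max(0).round(),"px",C[i].round())
cv2.imwrite("pics/top.png",im)
E
```

```text
scene card 55 [ 544.6 -151.2   73.6] [ 499. -158.   49.] [ 584. -144.   91.] px [280. 205.]
scene card 11 [566.6 -75.6  83.8] [544. -78.  54.] [584. -70.  88.] px [310. 206.]
scene clip 53 [470.5 -96.5  39.6] [ 460. -111.   36.] [480. -81.  44.] px [298. 190.]
scene clip 57 [476.2 -56.9  39.5] [463. -72.  33.] [488. -43.  44.] px [312. 189.]
scene clip 57 [482.2 -20.4  40.2] [471. -34.  32.] [496.  -4.  43.] px [326. 189.]
scene clip 11 [488.3   9.5  39.6] [476.   7.  37.] [499.  11.  43.] px [336. 190.]
scene clip 9 [ 464.1 -148.8   40.5] [ 460. -152.   36.] [ 469. -146.   43.] px [279. 191.]
scene clip 27 [ 465.5 -132.6   39.4] [ 460. -141.   34.] [ 474. -123.   43.] px [285. 190.]
side card 272 [ 535.6 -149.9   68.1] [ 495. -161.   48.] [ 579. -140.   89.] px [328. 183.]
side card 550 [553.4 -61.8  67. ] [509. -82.  48.] [601. -22.  90.] px [312. 204.]
side card 197 [570.4  46.8  62.7] [531.  38.  48.] [614.  57.  77.] px [294. 227.]
side clip 27 [ 517.9 -147.3   39.6] [ 498. -151.   36.] [ 538. -144.   43.] px [333. 192.]
side clip 29 [ 465.6 -136.2   38.9] [ 460. -156.   35.] [ 474. -123.   42.] px [349. 198.]
side clip 46 [469.2 -96.3  39. ] [ 460. -119.   33.] [481. -83.  41.] px [344. 206.]
side clip 17 [522.2 -65.9  39.9] [512. -72.  36.] [529. -59.  44.] px [324. 210.]
side clip 67 [472.3 -57.5  39.2] [461. -75.  34.] [486. -42.  43.] px [340. 215.]
side clip 17 [527.  -26.5  40.1] [518. -31.  36.] [539. -25.  44.] px [318. 218.]
side clip 67 [480.3 -18.9  38.9] [468. -36.  34.] [494.  -3.  43.] px [333. 224.]
side clip 76 [486.9  20.9  38.9] [476.   2.  33.] [501.  36.  43.] px [327. 233.]
side clip 81 [493.7  60.5  39. ] [482.  43.  32.] [508.  76.  43.] px [320. 243.]
```

View pics/top.png

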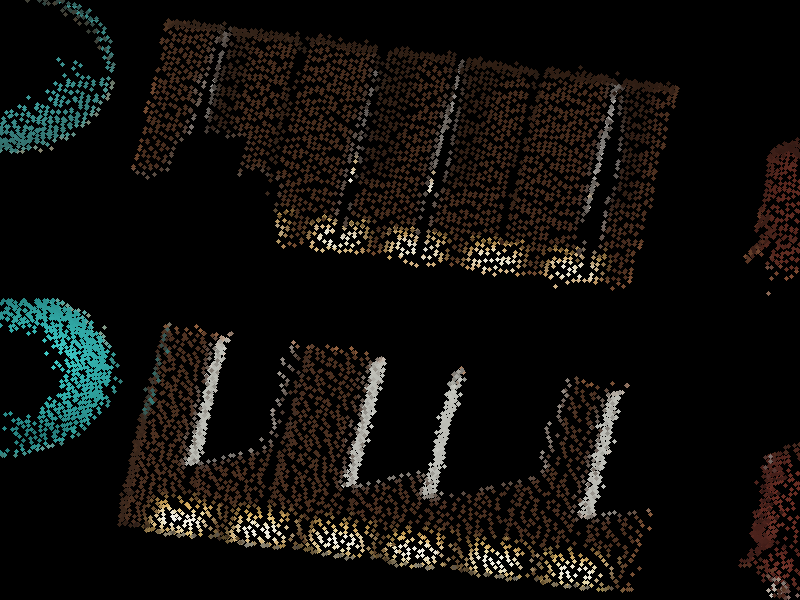

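The top view shows the stand turned by about -10°, with cards A, C, D and F and clips F, E and D free to reach. I'll fit the pose.

```bash
python3 - <<'E'
from h import *
from scipy.optimize import least_squares
sl=dict(zip("ABCDEF",(100,60,20,-20,-60,-100)))
for n in("scene","side"):
    z=np.load(n+"0.npz"); W=z["W"]; p=z["p"]; hsv=cv2.cvtColor(p,cv2.COLOR_BGR2HSV)
    th=np.radians(-10.2); o=np.array([547.,-52.])
    # start origin from side clips: clip = o + R(-71, y)
    for it in range(6):
        R=np.array([[np.cos(th),-np.sin(th)],[np.sin(th),np.cos(th)]])
        L=(W[...,:2]-o)@R
        ins=(z["d"]>0)&(abs(L[...,0])<110)&(abs(L[...,1])<135)
        A=[];T=[];
        br=ins&(hsv[...,2]>110)&(abs(W[...,2]-39)<4)&(L[...,0]<-50)
        res={}
        for k,y in sl.items():
            m=br&(abs(L[...,1]-y)<20)
            if m.sum()>25 and not(n=="scene" and k in"AB"): q=W[m][:,:2]; c=(q.min(0)+q.max(0))/2; lo=L[m]; mid=(np.percentile(lo,3,0)+np.percentile(lo,97,0))/2; A.append((-71,y));T.append(o+R@mid);res[k]=mid.round(1)
        A=np.array(A,float);T=np.array(T)
        f=least_squares(lambda v:((np.stack([A[:,0]*np.cos(v[2])-A[:,1]*np.sin(v[2]),A[:,0]*np.sin(v[2])+A[:,1]*np.cos(v[2])],1)+v[:2]-T).ravel()),[*o,th])
        o=f.x[:2];th=f.x[2]
    print(n,"origin",o.round(1),"deg",np.degrees(th).round(2),"rms",np.sqrt(np.mean(f.fun**2)).round(2),res)
    R=np.array([[np.cos(th),-np.sin(th)],[np.sin(th),np.cos(th)]]); L=(W[...,:2]-o)@R
    for k in"ACDF":
        m=(z["d"]>0)&(abs(L[...,1]-sl[k])<14)&(W[...,2]>52)&(W[...,2]<100)&(hsv[...,1]<70)&(hsv[...,2]>100)&(L[...,0]>-45)&(L[...,0]<60)
        if m.sum()>8: q=L[m]; print(" card",k,m.sum(),"y",np.median(q[:,1]).round(1),"x",q[:,0].min().round(),q[:,0].max().round(),"top",np.percentile(W[m][:,2],95).round(1),"slope",np.polyfit(q[:,0],q[:,1],1)[0].round(3))
    for nm,(x,y) in{"F":(-78,-100),"E":(-78,-60),"D":(-78,-20),"topD":(8,-20)}.items():
        print(" ",nm,(o+R@[x,y]).round(1))
E
```

```text
scene origin [549.4 -50.1] deg -9.25 rms 0.31 {'C': array([-70.6,  20.2]), 'D': array([-71.6, -20.4]), 'E': array([-71. , -59.8]), 'F': array([ -70.8, -100.1])}
 card A 9 y 97.5 x -3.0 51.0 top 75.1 slope 0.009
 card C 14 y 19.4 x -33.0 40.0 top 87.5 slope -0.012
 card D 34 y -20.6 x -34.0 51.0 top 87.8 slope -0.031
 card F 64 y -100.9 x -34.0 51.0 top 88.3 slope -0.015
  F [ 456.3 -136.3]
  E [462.7 -96.8]
  D [469.2 -57.3]
  topD [554.1 -71.1]
side origin [548.  -52.5] deg -10.07 rms 0.39 {'A': array([-71.2,  99.4]), 'B': array([-71. ,  59.7]), 'C': array([-70.5,  19.8]), 'D': array([-71.2, -19.2]), 'E': array([-71. , -59.5]), 'F': array([ -71.1, -100.2])}
 card A 174 y 101.6 x -36.0 49.0 top 73.6 slope -0.001
 card C 248 y 21.5 x -36.0 50.0 top 84.6 slope 0.002
 card D 249 y -18.5 x -37.0 49.0 top 84.6 slope 0.001
 card F 245 y -98.4 x -36.0 49.0 top 86.3 slope 0.002
  F [ 453.7 -137.3]
  E [460.7 -97.9]
  D [467.7 -58.5]
  topD [552.4 -73.5]
```

```bash
python3 -m crank '[[[0.6,0,0,0,0,0,-1]]]' >/dev/null 2>&1 --help; python3 -m crank '[[[0,0,0.6,-60,-85,60,-1],[0,0,1.25,-100,-140,100,-1],[0,0,1.25,-137,-195,100,-1],[0,0,1.25,-137,-195,100,-1],[0,0,1.25,-137,-195,100,-1],[0,0,1.25,-137,-195,145,-1],[0,0,1.25,-137,-195,165,-1],[0,0,1.25,-137,-195,165,-1]]]'
```

```text
t: 1.7
position: [452.4, -136.9, 84.5]
tool_rot: [[0.175, 0.985, -0.005], [0.985, -0.175, 0.002], [0.001, -0.005, -1.0]]
contact_force: [0.2, -0.2, -0.3]
gripper_width: 32.2
grip_force: 0.0
```

```bash
python3 -m crank '[[[0,0,0,0,0,0,-1],[0,0,0,0,0,0,-1],[0,0,0,0,0,0,-1],[0,0,0,0,0,0,-1]]]'; python3 - <<'E'
from h import *
s=telemetry.observe(); print(s["position"],s["gripper_width"])
p,d=eyes.get_image("wrist"); q,e=eyes.get_image("side")
cv2.imwrite("pics/w1.png",np.hstack([p[:,::1],cv2.resize(q[130:280,240:440],(533,400))])[:, :1173])
im=np.vstack([cv2.resize(p,(480,300)),cv2.resize(q[140:280,250:474],(480,300))]); cv2.imwrite("pics/w1.png",im)
E
```

```text
t: 2.1
position: [456.0, -137.0, 87.7]
tool_rot: [[0.173, 0.985, 0.002], [0.985, -0.173, -0.001], [-0.0, 0.002, -1.0]]
contact_force: [0.0, -0.7, -0.4]
gripper_width: 1.8
grip_force: 0.0
[ 456.01537272 -136.9671191    87.72002068] 1.8192897537686343
```

View pics/w1.png

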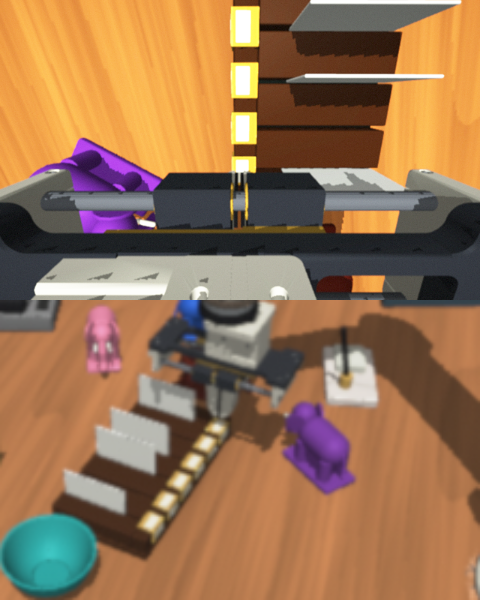

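```bash
python3 - <<'E'
from h import *
for n in("scene","side"):
    z=np.load(n+"0.npz"); W=z["W"]; h=cv2.cvtColor(z["p"],cv2.COLOR_BGR2HSV)
    m=(h[...,0]>125)&(h[...,0]<150)&(h[...,1]>120)&(abs(W[...,0]-380)<90)&(abs(W[...,1]+130)<120)&(W[...,2]>3)
    q=W[m]; print(n,len(q),np.percentile(q,1,0).round(),np.percentile(q,99,0).round())
    t=q[q[:,2]>75]; print(t.min(0).round(),t.max(0).round())
E
```

```text
scene 555 [ 299. -175.    7.] [370. -94.  86.]
[ 297. -175.   75.] [ 367. -109.   89.]
side 682 [ 291. -163.    8.] [361. -90.  85.]
[ 291. -167.   75.] [ 360. -105.   88.]
```

```bash
python3 -m crank '[[[0,0,0,0,0,8,-1],[0,0,0,0,0,16,-1],[0,0,0,0,0,20,-1],[0,0,0,0,0,20,-1],[0,0,0,0,0,20,-1]]]'
```

```text
t: 2.7
position: [454.8, -136.8, 66.4]
tool_rot: [[0.173, 0.985, -0.001], [0.985, -0.173, 0.0], [0.0, -0.001, -1.0]]
contact_force: [0.4, 0.7, 0.1]
gripper_width: 0.5
grip_force: 0.0
```

```bash
python3 -m crank '[[[0,0,0,0,0,2,-1],[0,0,0,0,0,3,-1],[0,0,0,0,0,4,-1],[0,0,0,0,0,4,-1],[0,0,0,0,0,4,-1]]]'
```

```text
t: 3.2
position: [455.1, -137.0, 63.3]
tool_rot: [[0.174, 0.985, 0.0], [0.985, -0.174, -0.0], [-0.0, 0.0, -1.0]]
contact_force: [-1.5, 0.3, 5.4]
gripper_width: 0.3
grip_force: 3.2
```

Touching F (5.4 N). Now I'll slide to E, then D.

```bash
python3 -m crank '[[[0,0,0,8,0,0.3,-1],[0,0,0,16,0,0.3,-1],[0,0,0,24,0,0.3,-1],[0,0,0,32,0,0.3,-1],[0,0,0,40,0,0.3,-1],[0,0,0,40,0,0.3,-1],[0,0,0,40,0,0.3,-1]]]'
```

```text
t: 3.9
position: [463.2, -97.3, 63.3]
tool_rot: [[0.173, 0.985, 0.002], [0.985, -0.173, -0.0], [0.0, 0.002, -1.0]]
contact_force: [-0.3, 0.9, 6.9]
gripper_width: 0.6
grip_force: 3.4
```

```bash
python3 -m crank '[[[0,0,0,8,0,0,-1],[0,0,0,16,0,0,-1],[0,0,0,24,0,0,-1],[0,0,0,32,0,0,-1],[0,0,0,40,0,0,-1],[0,0,0,40,0,0,-1],[0,0,0,40,0,0,-1]]]'
```

```text
t: 4.6
position: [470.1, -57.9, 63.3]
tool_rot: [[0.173, 0.985, 0.002], [0.985, -0.173, -0.0], [0.0, 0.002, -1.0]]
contact_force: [-0.5, 0.2, 6.6]
gripper_width: 0.3
grip_force: 3.4
```

```bash
python3 -m crank '[[[0,0,0,0,0,-35,-1],[0,0,0,0,0,-70,-1],[0,0,0,0,0,-70,-1],[0,0,0,0,43,-70,-1],[0,0,0,0,86,-70,-1],[0,0,0,0,86,-56,-1],[0,0,0,0,86,-56,-1],[0,0,0,0,86,-56,-1]]]'; python3 - <<'E'
from h import *
p,d=eyes.get_image("side"); W=cloud("side",d)
q,e=eyes.get_image("wrist")
im=np.vstack([cv2.resize(p[150:260,260:436],(480,300)),cv2.resize(q,(480,300))]); cv2.imwrite("pics/w2.png",im)
E
```

```text
t: 5.4
position: [551.7, -72.5, 117.2]
tool_rot: [[0.173, 0.985, -0.004], [0.985, -0.173, 0.001], [0.0, -0.004, -1.0]]
contact_force: [0.1, 0.2, -0.1]
gripper_width: 0.2
grip_force: 0.0
```

View pics/w2.png

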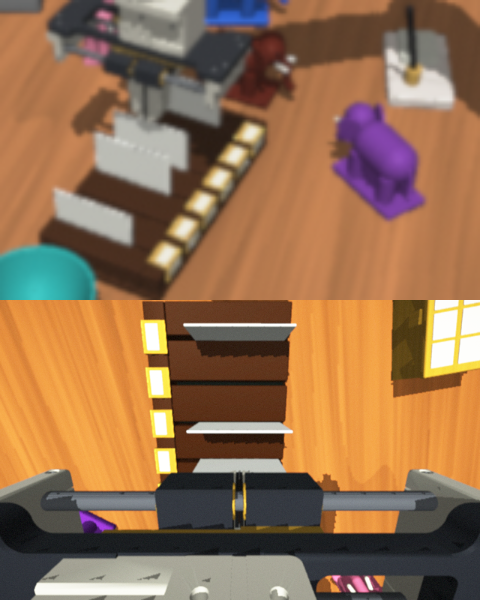

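The fingertip is above card D, the second of the pair C/D (side crop near 145,115). Now I'll push down.

```bash
python3 -m crank '[[[0,0,0,0,0,4,-1],[0,0,0,0,0,8,-1],[0,0,0,0,0,12,-1],[0,0,0,0,0,16,-1],[0,0,0,0,0,20,-1],[0,0,0,0,0,20,-1],[0,0,0,0,0,20,-1]]]'
```

```text
t: 6.2
position: [553.4, -73.1, 98.1]
tool_rot: [[0.174, 0.985, -0.0], [0.985, -0.174, 0.0], [0.0, -0.0, -1.0]]
contact_force: [0.3, -0.3, 0.5]
gripper_width: 0.6
grip_force: 0.0
```

```bash
python3 -m crank '[[[0,0,0,0,0,2,-1],[0,0,0,0,0,4,-1],[0,0,0,0,0,5,-1],[0,0,0,0,0,5.5,-1],[0,0,0,0,0,5.5,-1],[0,0,0,0,0,5.5,-1]]]'
```

```text
t: 6.8
position: [553.7, -73.1, 93.1]
tool_rot: [[0.174, 0.985, 0.0], [0.985, -0.174, 0.0], [0.0, 0.0, -1.0]]
contact_force: [-0.0, -0.0, 3.8]
gripper_width: 0.2
grip_force: 2.0
```

```bash
python3 -m crank '[[[0,0,0,0,0,0.5,-1],[0,0,0,0,0,1,-1],[0,0,0,0,0,1,-1]]]'
```

```text
t: 7.1
position: [553.9, -73.1, 92.7]
tool_rot: [[0.174, 0.985, 0.001], [0.985, -0.174, -0.0], [-0.0, 0.001, -1.0]]
contact_force: [-2.7, 0.7, 9.5]
gripper_width: 0.4
grip_force: 4.8
```

```bash
python3 -m crank '[[[0,0,0,0,0,0.4,-1],[0,0,0,0,0,0.4,-1],[0,0,0,0,0,-30,-1],[0,0,0,0,0,-80,-1],[0,0,0,0,0,-130,-1],[0,0,0,0,0,-150,-1],[0,0,0,0,0,-150,-1]]]'; python3 - <<'E'
from h import *
p,d=eyes.get_image("side"); W=cloud("side",d); cv2.imwrite("pics/s3.png",cv2.resize(p[130:290,230:430],(750,600)))
th=np.radians(-10.05); o=np.array([548,-52.5]); R=np.array([[np.cos(th),-np.sin(th)],[np.sin(th),np.cos(th)]]); L=(W[...,:2]-o)@R
h=cv2.cvtColor(p,cv2.COLOR_BGR2HSV)
for k,y in zip("ACDF",(100,20,-20,-100)):
    m=(d>0)&(abs(L[...,1]-y)<14)&(W[...,2]>45)&(W[...,2]<100)&(h[...,1]<70)&(h[...,2]>100)&(L[...,0]>-45)&(L[...,0]<60)
    print(k,m.sum(),np.percentile(W[m][:,2],[90,95,98]).round(1))
E
```

```text
t: 7.8
position: [556.0, -73.3, 245.7]
tool_rot: [[0.174, 0.985, 0.007], [0.985, -0.174, -0.001], [-0.0, 0.007, -1.0]]
contact_force: [-0.0, -0.7, -0.9]
gripper_width: 0.6
grip_force: 0.0
A 226 [73.3 74.2 74.9]
C 291 [82.6 84.7 86.1]
D 177 [67.6 69.5 70.6]
F 292 [84.1 85.7 86.5]
```

View pics/s3.png

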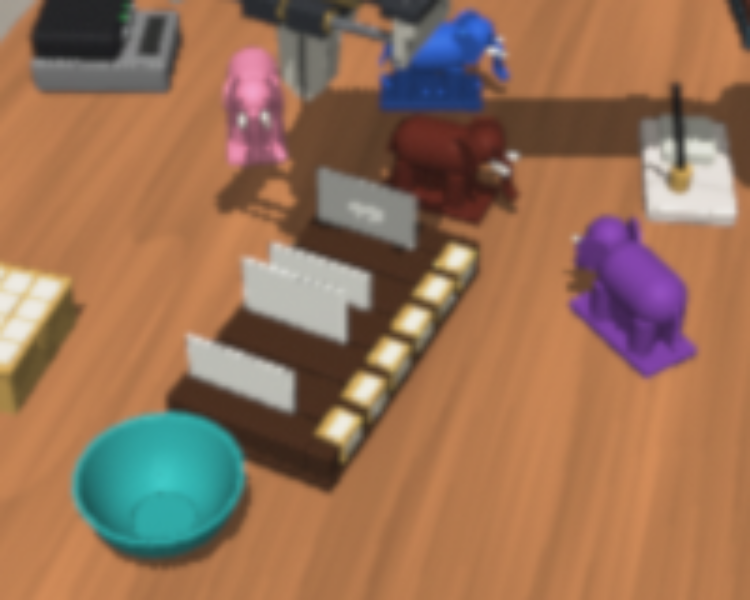

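Card D is down: its top reads about 69 mm, and the force rose to 9.5 N at a tip height of about 68 mm, so it reached the stop. The other cards and objects haven't moved, and the arm is clear.

```bash
python3 -c "
from plant import robot; print(robot.job_done())"
```

```text
the job is handed in; nothing more can be done
None
```

I touched the clips of slots F, E and D in turn, counting from the rosewood elephant's end, then pushed card D fully home and handed the job in; the side camera afterwards showed the other cards and nearby things unmoved.

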